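Fill the empty pocket of the specimen jar tray

TASK

One pocket of the three-pocket jar tray is empty. Take the specimen jar that stands by itself on the bench, the same kind as the two already in the tray, and set it down upright in the empty pocket, without dropping it; leave the other two jars in their pockets.

Things in the scene. Friction and masses are not known exactly. Their poses are not given: they have to be found in the camera images.
- loose_jar: the jar to move: small clear round specimen jar with a wide screw cap; 45 mm diameter, 52 mm high, about 110 g, upright on the bench. A small open beaker and a taller narrow-necked bottle stand near (100 mm or more off, axis to axis; not part of the job); tall microscopes stand farther back (world x over 0.68 m): keep clear. Origin: centre of its underside; z up its axis. Grasp it from any side.
- jar_tray: grey block, 86 (x) by 240 (y) by 22 mm high, a 14 mm tab at each end, fixed to the bench. Three round pockets in a row, centres at x = 0, y = -74, 0, +74 mm in its frame, each 60 mm in diameter, 16 mm deep, floor 6 mm above the bench; one is empty. Origin: centre of the underside; y along the row, z up. Fingers have free room on the x sides of a pocket, only 29 mm between jars along y.
- tray_jar_1: a jar of the same kind and size as loose_jar, standing loose in one of the pockets. Origin: centre of its underside, z up.
- tray_jar_2: the second jar of the same kind and size, standing loose in another pocket. Origin: centre of its underside, z up.

How it is judged:
By the outcome, as a careful person would: the job done as asked, in the order asked, and still so for the second after the job is handed in, with the robot touching nothing.
It also fails if it takes over 34 s, if anything falls off the work surface, if the arm or the gripper's body presses on something with over 40 N, if the wrist force passes 120 N, or if a joint passes its speed limit or range.

ROBOT

A 6-joint arm with a two-finger parallel gripper is mounted at the origin on a cart in front of the work surface, level with it; the furniture and walls round the work are solid. World frame = base frame: x ahead of the robot, y to its left, z up, the work surface at z = 0. Lengths are in mm, angles in degrees, forces in N, time in s.
With the tool pointing down it reaches from about 300 to 875 mm from the base axis. Payload 6.4 kg.
Tool frame: the origin (TCP) lies between the finger pads; the fingertips stand 22 mm ahead of it and the grasp point (between the pads) lies 3 mm ahead of it; z points along the fingers, y is the line along which they close (so a half turn about z gives the same grasp; the last joint's range is limited). The gripper opens to 85 mm and grips with 20 to 120 N. Pads are 22 mm wide; open, the fingers measure 114 mm over their backs; the gripper's body (76 mm by 85 mm) begins 54 mm behind the grasp point. The pads swing forward as they close: fully open they stand 13 mm farther back than shut.
Start: joints at [-83.211, 10.359, 92.074, -0, 77.567, -11.82], TCP at [183.51, -544.945, 253.288] pointing down, gripper open.
Joint ranges: [-171.53, 171.53], [-51.25, 118.39], [17.06, 147.69], [-65.23, 245.23], [0, 150.52], [-178.68, 178.68]. Speed limits (degrees/s): [147.25, 147.25, 172.46, 180, 180, 180].

INTERFACE

Orientations are given as [roll, pitch, yaw] about the fixed x, y, z axes, in that order (R = Rz(yaw) Ry(pitch) Rx(roll)).
In Python, from station import env gives the robot as it stands. The module is installed in compiled form; this text tells all that it offers.
- The arm moves only by the tool move_arm, never from a script. Its argument "deltas" is a list of rows, each an object of numbers: "dx", "dy", "dz": the shift along the world's x, y, z scaled (see below); "rx", "ry", "rz": the turn, a rotation vector about the world's x, y, z scaled (see below); "hand": the closure, from -1 (fully open) to 1 (shut). A call has exactly 5 rows; each row is the pose to reach, as a shift and turn from the pose commanded when the call began, turning the shorter way round; what a row does not reach only later rows make up. The controller multiplies each number of a shift by 1 m and each number of a turn by pi rad. A row lasts 1/8 s, in which the tool goes at most 62.5 mm and 10.7 degrees, less where a joint would pass 70% of its speed; a pose out of reach is approached as far as the arm can. A call with a number of a shift or a turn outside -1 to 1 is refused whole. A call with a gripper value outside its range is refused whole. The fingers move at their own pace and stop on an object; "force" is the grip in N (left out, the last holds). Time passes only in rows, so rows that repeat a pose let the fingers close, or fill a call up. It gives the time, the measured TCP pose, the force, the opening and the grip force at its end, in the units of the state.
- env.state(): the state, without advancing time (a new reading comes with each control period).
- env.camera(name): name is "side" or "top"; returns the picture (400x640x3 uint8, red, green, blue); there is no depth.
- env.get_calibration(name): a dict with "mtx" (3x3 intrinsics, pixels), "k1" (the pictures are not rectified: a ray, as slopes to the right and down, at radius r is drawn at 1 + k1 r^2 times it, then the intrinsics apply), "T" (4x4, takes a point from camera to world coordinates). Camera axes: x right, y down, z forward; pixel columns grow to the right and rows downward; lengths in mm; the calibration is good to about 2 mm. A picture is of the moment at which its call begins. get_calibration takes no time and is no camera call.
- env.job_done(): hands the job in; it is judged then, once.
The state is a dict: "clock": time; "joint_pos": joint angles; "qd": joint speeds; "joint_efforts": joint torques, N m; "position": TCP position; "tool_rot": TCP orientation; "wrist_force": force on the tool from outside, world axes, zero at the start; "ft_torque": the same for the moment, N m; "gripper_width": opening from 0.0 (shut) to 1.0 (fully open); "grip_force": force on a finger pad.
Only numpy, scipy, OpenCV 4.12 (cv2) and the standard library are available. Lean on these libraries where they do the work, as an engineer would, in place of code of your own. Each camera call takes 0.05 s, during which the arm holds its last target. There are 200 camera calls.

## Working session

There is one attempt and no reset: what is moved stays moved. The work goes in short steps, Python scripts to look and compute and a tool call to move; the robot and the scene stay as the last step left them, time stands still between calls to the robot, and variables do not carry over. Pictures are saved under pics/ and viewed, at most 10 in all, crops included, and the job is handed in when it is done.

Besides the shell and the picture viewer there is one more tool, called after "Emit:" as name(argument=value, ...) on one line, values as JSON. move_arm: Moves the arm, as the interface text tells. Shifts and turns lie within -1 to 1; 1 stands for 1 m of shift or pi rad of turn. Its arguments: {"type":"object","properties":{"deltas":{"type":"array","items":{"type":"object","properties":{"dx":{"type":"number"},"dy":{"type":"number"},"dz":{"type":"number"},"rx":{"type":"number"},"ry":{"type":"number"},"rz":{"type":"number"},"hand":{"type":"number"}}}},"force":{"type":"number"}},"required":["deltas"]}

```bash
mkdir -p pics; cat > h.py <<'E'
import numpy as np, cv2
from station import env
def snap(n,f):
    im=env.camera(n); cv2.imwrite(f'pics/{f}.png',im[:,:,::-1]); return im
def ray(n,u,v):
    c=env.get_calibration(n);K=np.array(c['mtx'],float);T=np.array(c['T'],float)
    p=cv2.undistortPoints(np.array([[[u,v]]],float),K,np.array([c['k1'],0,0,0.]))[0,0]
    return T[:3,3],T[:3,:3]@np.array([p[0],p[1],1])
def at(n,u,v,z):
    o,d=ray(n,u,v); return (o+d*(z-o[2])/d[2]).round(1)
def proj(n,P):
    c=env.get_calibration(n);K=np.array(c['mtx'],float);Ti=np.linalg.inv(np.array(c['T'],float))
    r,_=cv2.Rodrigues(Ti[:3,:3]); return cv2.projectPoints(np.array(P,float).reshape(-1,1,3),r,Ti[:3,3],K,np.array([c['k1'],0,0,0.]))[0][:,0].round(1)
E
python3 - <<'E'
from h import *
for n in('top','side'):
    snap(n,n+'0');c=env.get_calibration(n);print(np.round(c['T'],3),c['mtx'],c['k1'])
print(env.state())
E
```

```text
[[ 8.00000e-03 -9.96000e-01  8.60000e-02  4.28388e+02]
 [-1.00000e+00 -1.00000e-02 -2.40000e-02 -4.46210e+01]
 [ 2.50000e-02 -8.60000e-02 -9.96000e-01  1.06583e+03]
 [ 0.00000e+00  0.00000e+00  0.00000e+00  1.00000e+00]] [[422.13045894   0.         321.87844703]
 [  0.         422.13045894 201.28637537]
 [  0.           0.           1.        ]] 0.02133146518264163
[[ 9.93000e-01 -6.60000e-02  9.60000e-02  4.19824e+02]
 [-1.16000e-01 -4.62000e-01  8.79000e-01 -8.37256e+02]
 [-1.30000e-02 -8.84000e-01 -4.67000e-01  4.62821e+02]
 [ 0.00000e+00  0.00000e+00  0.00000e+00  1.00000e+00]] [[361.8803867    0.         314.03306285]
 [  0.         361.8803867  206.38813018]
 [  0.           0.           1.        ]] -0.03330533950591302
{'clock': 0.1, 'joint_pos': array([-8.32094001e+01,  1.03968292e+01,  9.21261719e+01, -3.70192722e-04,
        7.75677986e+01, -1.18194738e+01]), 'qd': array([ 0.01968862, -0.14520619, -0.13170945,  0.04860604, -0.0936701 ,
       -0.00088065]), 'joint_efforts': array([ 3.51207882e-04, -4.45877945e+01, -3.52237022e+01, -3.55899183e-04,
        4.11435452e-03,  7.19482244e-06]), 'position': array([ 183.46220765, -544.45621804,  252.48007527]), 'tool_rot': array([-1.79911051e+02, -1.82446648e-02,  1.86101395e+01]), 'wrist_force': array([-0.26062348,  0.08100017, -0.38179157]), 'ft_torque': array([-0.02370006,  0.01657537, -0.00604713]), 'grip_force': 0.0, 'gripper_width': 0.9998477655923916}
```

View pics/top0.png

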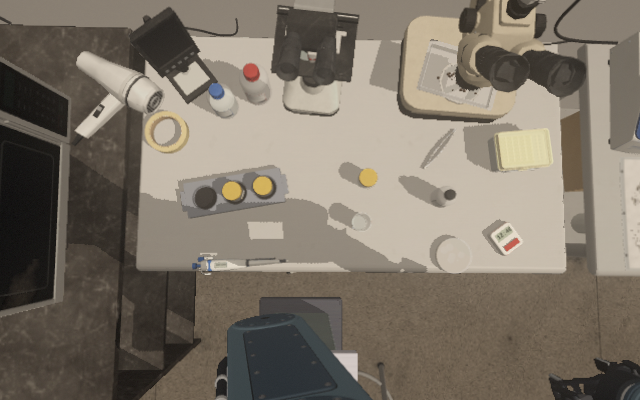

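View pics/side0.png

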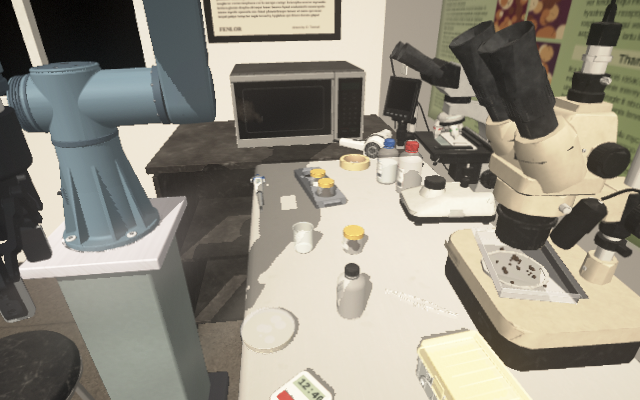

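The top view shows the loose jar's cap at (368,178), the beaker at (361,221) and the bottle at (445,196). Tray jar caps are at (232,191) and (263,187), and the empty pocket is at about (205,197), the +y end of the tray.

```bash
python3 - <<'E'
from h import *
im=cv2.imread('pics/top0.png');hsv=cv2.cvtColor(im,cv2.COLOR_BGR2HSV)
m=cv2.inRange(hsv,(15,140,100),(32,255,255));m[:160]=0;m[215:]=0;m[:,400:]=0
n,l,s,c=cv2.connectedComponentsWithStats(m)
for i in range(1,n):
    if s[i,4]>40:
        u,v=c[i];print(c[i].round(1),s[i],at('top',u,v,52),at('top',u,v,58))
m=cv2.inRange(hsv,(0,0,0),(255,255,62))[165:218,190:220]
n,l,s,c=cv2.connectedComponentsWithStats(m);i=1+s[1:,4].argmax();print('pocket',c[i]+[190,165],s[i],at('top',*(c[i]+[190,165]),10))
print('beaker',at('top',361,221,30),'bottle',at('top',445,196,50))
a=im[150:225,165:300];b=im[150:225,325:460]
o=np.vstack([cv2.resize(x,None,fx=5,fy=4,interpolation=2) for x in(a,b)])
o=np.vstack([cv2.resize(x,None,fx=4,fy=4,interpolation=2) for x in(a,b)])[:600];cv2.imwrite('pics/crop0.png',o)
E
```

```text
[262.  185.5] [254 177  17  18 242] [552.9  75.3  52. ] [552.2  74.6  58. ]
[231.5 190.7] [223 182  18  18 239] [539.6 148.   52. ] [538.9 146.9  58. ]
pocket [204. 207.] [14 42  1  1  1] [502.7 222.8  10. ]
beaker [ 470.4 -166.4   30. ] bottle [ 532.2 -368.8   50. ]
```

View pics/crop0.png

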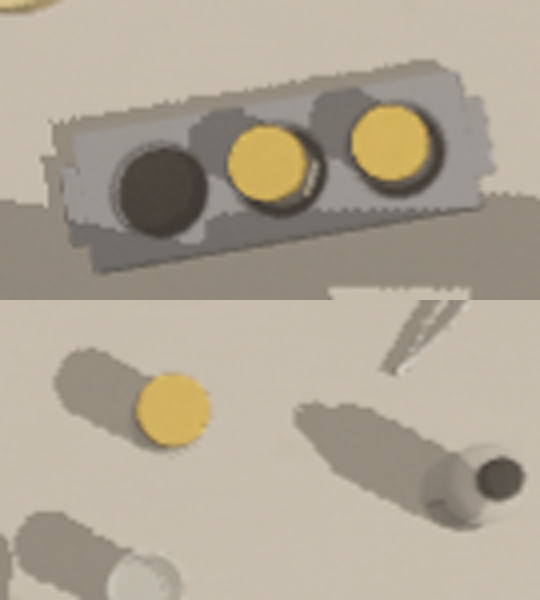

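The enlarged crop gives pocket rims centred at about (162,191), (280,170) and (398,149), and the loose cap at (173,410), all in crop pixels.

```bash
python3 - <<'E'
from h import *
f=lambda x,y:((x-1.5)/4,(y-1.5)/4)
P=[]
for x,y in((162,191),(280,170),(398,149)):
    u,v=f(x,y);P.append(at('top',u+165,v+150,22));print(P[-1])
d=P[0]-P[2];print(np.linalg.norm(d),np.degrees(np.arctan2(-d[0],d[1])))
u,v=f(173,410-300);print('jar',at('top',u+325,v+150,52))
j=at('top',u+325,v+150,52)
print(proj('side',[j,P[0],P[2],[550,75,58]]))
im=cv2.imread('pics/side0.png')
o=cv2.resize(im[155:260,280:380],None,fx=5.7,fy=5.7,interpolation=2);cv2.imwrite('pics/crop1.png',o)
print('clear',at('top',361,221,60))
E
```

```text
[525.7 217.8  22. ]
[539.5 145.9  22. ]
[553.3  73.5  22. ]
146.91579220764527 10.82808105095018
jar [ 576.2 -180.6   52. ]
[[353.1 229.3]
 [310.4 173.3]
 [325.7 192.3]
 [324.4 180.4]]
clear [ 469.2 -162.9   60. ]
```

View pics/crop1.png

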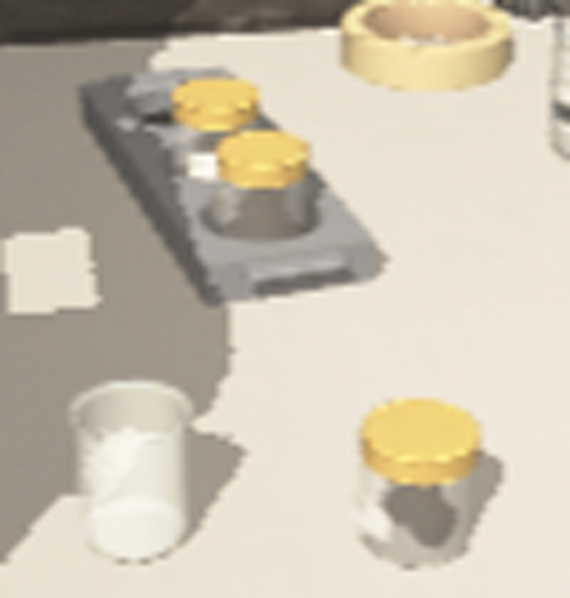

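Estimates agree between the two views: the jar is at (576,-181), the pocket at (526,218), and the tray yaw is about 10.8°. Moving above the jar.

Emit:
move_arm(deltas=[{"dx": 0.04, "dy": 0.037, "hand": -1}, {"dx": 0.08, "dy": 0.074, "hand": -1}, {"dx": 0.12, "dy": 0.111, "hand": -1}, {"dx": 0.16, "dy": 0.148, "hand": -1}, {"dx": 0.2, "dy": 0.185, "hand": -1}], force=40)

```text
validation failed for argument at $.de...
```

Emit:
move_arm(deltas=[{"dx": 0.04, "dy": 0.037, "hand": -1}, {"dx": 0.08, "dy": 0.074, "hand": -1}, {"dx": 0.12, "dy": 0.111, "hand": -1}, {"dx": 0.16, "dy": 0.148, "hand": -1}, {"dx": 0.1925, "dy": 0.179, "hand": -1}])

```text
validation failed for argument at $.de...
```

Emit:
move_arm(deltas=[{"dz": -0.04, "hand": -1}, {"dz": -0.08, "hand": -1}, {"dz": -0.11, "hand": -1}, {"dz": -0.11, "hand": -1}, {"dz": -0.11, "hand": -1}])

```text
validation failed for argument at $.de...
```

```bash
python3 - <<'E'
from h import *
s=env.state();print(s['clock'],s['position'],s['tool_rot'],s['wrist_force'])
im=snap('side','s1');t=snap('top','t1')
a=cv2.resize(im[130:270,270:440,::-1],None,fx=2.3,fy=2.3,interpolation=2);b=cv2.resize(t[110:250,290:460,::-1],None,fx=2.3,fy=2.3,interpolation=2)
cv2.imwrite('pics/c1.png',np.hstack([a,b]))
E
```

```text
0.1 [ 183.46220765 -544.45621804  252.48007527] [-1.79911051e+02 -1.82446648e-02  1.86101395e+01] [-0.26062348  0.08100017 -0.38179157]
```

View pics/c1.png

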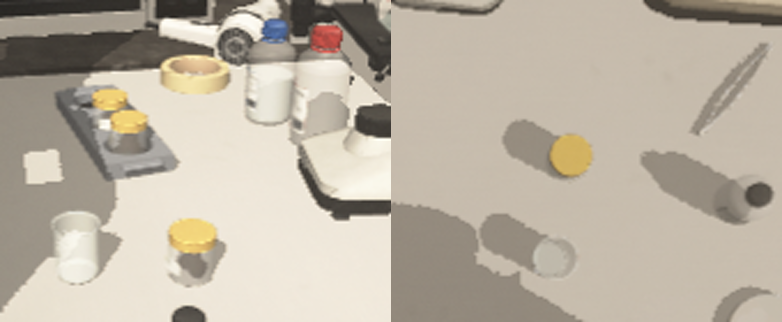

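The moves were refused, so the arm hasn't moved and the picture shows the scene unchanged. The rows probably need all seven fields, so I'm sending the first move again that way.

Emit:
move_arm(deltas=[{"dx": 0.04, "dy": 0.037, "dz": 0, "rx": 0, "ry": 0, "rz": 0, "hand": -1}, {"dx": 0.08, "dy": 0.074, "dz": 0, "rx": 0, "ry": 0, "rz": 0, "hand": -1}, {"dx": 0.12, "dy": 0.111, "dz": 0, "rx": 0, "ry": 0, "rz": 0, "hand": -1}, {"dx": 0.16, "dy": 0.148, "dz": 0, "rx": 0, "ry": 0, "rz": 0, "hand": -1}, {"dx": 0.2, "dy": 0.185, "dz": 0, "rx": 0, "ry": 0, "rz": 0, "hand": -1}], force=40)

```text
clock: 0.82
position: [384.6, -358.6, 253.3]
tool_rot: [180.0, -0.0, 18.6]
wrist_force: [-0.0, -1.2, -0.8]
gripper_width: 0.999
grip_force: 0.0
```

Emit:
move_arm(deltas=[{"dx": 0.04, "dy": 0.037, "dz": 0, "rx": 0, "ry": 0, "rz": 0, "hand": -1}, {"dx": 0.08, "dy": 0.074, "dz": 0, "rx": 0, "ry": 0, "rz": 0, "hand": -1}, {"dx": 0.12, "dy": 0.111, "dz": 0, "rx": 0, "ry": 0, "rz": 0, "hand": -1}, {"dx": 0.16, "dy": 0.148, "dz": 0, "rx": 0, "ry": 0, "rz": 0, "hand": -1}, {"dx": 0.1925, "dy": 0.179, "dz": 0, "rx": 0, "ry": 0, "rz": 0, "hand": -1}])

```text
clock: 1.45
position: [577.3, -179.2, 253.1]
tool_rot: [-180.0, 0.0, 18.7]
wrist_force: [0.8, -0.2, -0.5]
gripper_width: 1.001
grip_force: 0.0
```

Emit:
move_arm(deltas=[{"dx": 0, "dy": 0, "dz": -0.04, "rx": 0, "ry": 0, "rz": 0, "hand": -1}, {"dx": 0, "dy": 0, "dz": -0.08, "rx": 0, "ry": 0, "rz": 0, "hand": -1}, {"dx": 0, "dy": 0, "dz": -0.12, "rx": 0, "ry": 0, "rz": 0, "hand": -1}, {"dx": 0, "dy": 0, "dz": -0.12, "rx": 0, "ry": 0, "rz": 0, "hand": -1}, {"dx": 0, "dy": 0, "dz": -0.12, "rx": 0, "ry": 0, "rz": 0, "hand": -1}])

```text
clock: 2.08
position: [576.8, -181.4, 134.7]
tool_rot: [179.9, -0.1, 18.6]
wrist_force: [-0.5, 0.6, 0.8]
gripper_width: 1.001
grip_force: 0.0
```

```bash
python3 - <<'E'
from h import *
s=env.state();print(s['clock'],s['position'],s['tool_rot'],s['wrist_force'])
im=snap('side','s2');t=snap('top','t2')
a=cv2.resize(im[130:270,270:440,::-1],None,fx=2.3,fy=2.3,interpolation=2);b=cv2.resize(t[110:250,290:460,::-1],None,fx=2.3,fy=2.3,interpolation=2)
cv2.imwrite('pics/c2.png',np.hstack([a,b]))
p=s['position'];print((proj('side',[p,p+[0,0,-22]])-[270,130])*2.3)
E
```

```text
2.075 [ 576.78374748 -181.4124318   134.74283865] [ 1.79930669e+02 -6.40455796e-02  1.86069659e+01] [-0.52199501  0.59968297  0.75932103]
[[195.27 149.73]
 [194.35 171.58]]
```

View pics/c2.png

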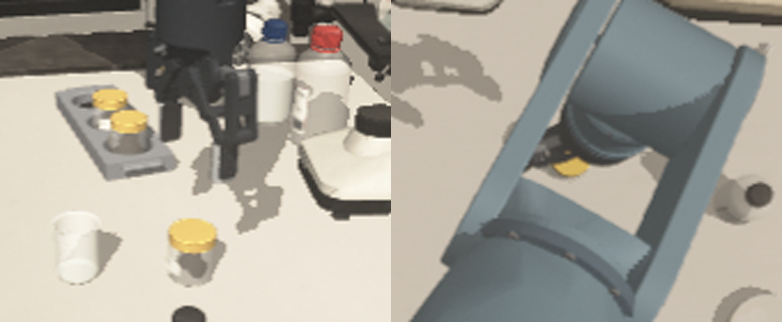

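Fingers straddle the jar in side view: tips at about (172,137) and (230,175) in the crop, with the jar at (192,250) right below. Descending.

Emit:
move_arm(deltas=[{"dx": 0, "dy": 0, "dz": -0.025, "rx": 0, "ry": 0, "rz": 0, "hand": -1}, {"dx": 0, "dy": 0, "dz": -0.05, "rx": 0, "ry": 0, "rz": 0, "hand": -1}, {"dx": 0, "dy": 0, "dz": -0.07, "rx": 0, "ry": 0, "rz": 0, "hand": -1}, {"dx": 0, "dy": 0, "dz": -0.088, "rx": 0, "ry": 0, "rz": 0, "hand": -1}, {"dx": 0, "dy": 0, "dz": -0.088, "rx": 0, "ry": 0, "rz": 0, "hand": -1}])

```text
clock: 2.8
position: [575.2, -180.5, 44.0]
tool_rot: [-179.9, 0.1, 18.6]
wrist_force: [-1.0, 0.1, -0.1]
gripper_width: 1.002
grip_force: 0.0
```

Emit:
move_arm(deltas=[{"dx": 0, "dy": 0, "dz": 0, "rx": 0, "ry": 0, "rz": 0, "hand": -0.2}, {"dx": 0, "dy": 0, "dz": 0, "rx": 0, "ry": 0, "rz": 0, "hand": 0}, {"dx": 0, "dy": 0, "dz": 0, "rx": 0, "ry": 0, "rz": 0, "hand": 1}, {"dx": 0, "dy": 0, "dz": 0, "rx": 0, "ry": 0, "rz": 0, "hand": 1}, {"dx": 0, "dy": 0, "dz": 0, "rx": 0, "ry": 0, "rz": 0, "hand": 1}], force=40)

```text
clock: 3.42
position: [576.7, -181.3, 46.6]
tool_rot: [179.9, -0.1, 18.6]
wrist_force: [-1.8, 0.8, 6.4]
gripper_width: 0.488
grip_force: 40.4
```

Emit:
move_arm(deltas=[{"dx": 0, "dy": 0, "dz": 0, "rx": 0, "ry": 0, "rz": 0, "hand": 1}, {"dx": 0, "dy": 0, "dz": 0.01, "rx": 0, "ry": 0, "rz": 0, "hand": 1}, {"dx": 0, "dy": 0, "dz": 0.03, "rx": 0, "ry": 0, "rz": 0, "hand": 1}, {"dx": 0, "dy": 0, "dz": 0.05, "rx": 0, "ry": 0, "rz": 0, "hand": 1}, {"dx": 0, "dy": 0, "dz": 0.05, "rx": 0, "ry": 0, "rz": 0, "hand": 1}])

```text
clock: 4.05
position: [577.8, -181.9, 98.5]
tool_rot: [179.8, -0.2, 18.6]
wrist_force: [0.7, -0.8, -1.7]
gripper_width: 0.49
grip_force: 40.9
```

```bash
python3 - <<'E'
from h import *
s=env.state();print(s['clock'],s['position'],s['tool_rot'],s['wrist_force'],s['grip_force'],s['gripper_width'])
im=snap('side','s3')
cv2.imwrite('pics/c3.png',cv2.resize(im[150:270,280:440,::-1],None,fx=4,fy=4,interpolation=2))
p=s['position'];print((proj('side',[p,p+[0,0,-22],p+[0,0,-45]])-[280,150])*4)
E
```

```text
4.05 [ 577.8334353  -181.87869911   98.47344437] [179.76727872  -0.21760796  18.61417455] [ 0.68291611 -0.78710675 -1.73990066] 40.86811988381669 0.48996020728390827
[[299.2 242.8]
 [297.6 278.8]
 [296.  315.6]]
```

View pics/c3.png

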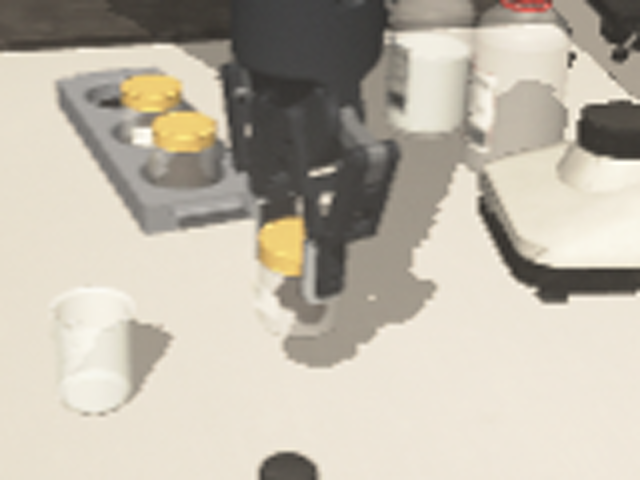

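The jar is held upright: cap at (283,245) in the crop, bottom at about (293,335), clear of the bench. Carrying it over the tray while turning so the fingers close along tray x.

Emit:
move_arm(deltas=[{"dx": 0, "dy": 0.02, "dz": 0.03, "rx": 0, "ry": 0, "rz": 0.045, "hand": 1}, {"dx": -0.005, "dy": 0.06, "dz": 0.06, "rx": 0, "ry": 0, "rz": 0.09, "hand": 1}, {"dx": -0.01, "dy": 0.1, "dz": 0.07, "rx": 0, "ry": 0, "rz": 0.135, "hand": 1}, {"dx": -0.015, "dy": 0.14, "dz": 0.07, "rx": 0, "ry": 0, "rz": 0.18, "hand": 1}, {"dx": -0.02, "dy": 0.18, "dz": 0.07, "rx": 0, "ry": 0, "rz": 0.225, "hand": 1}])

```text
clock: 4.72
position: [555.3, 0.3, 164.8]
tool_rot: [-180.0, 0.0, 59.4]
wrist_force: [1.0, 0.1, -0.1]
gripper_width: 0.491
grip_force: 41.0
```

Emit:
move_arm(deltas=[{"dx": -0.005, "dy": 0.045, "dz": 0, "rx": 0, "ry": 0, "rz": 0.05, "hand": 1}, {"dx": -0.01, "dy": 0.09, "dz": 0, "rx": 0, "ry": 0, "rz": 0.1, "hand": 1}, {"dx": -0.015, "dy": 0.135, "dz": 0, "rx": 0, "ry": 0, "rz": 0.15, "hand": 1}, {"dx": -0.02, "dy": 0.18, "dz": 0, "rx": 0, "ry": 0, "rz": 0.2, "hand": 1}, {"dx": -0.03, "dy": 0.215, "dz": 0, "rx": 0, "ry": 0, "rz": 0.232, "hand": 1}])

```text
clock: 5.35
position: [525.2, 215.7, 164.5]
tool_rot: [-179.9, -0.0, 101.1]
wrist_force: [-0.1, 0.0, -0.5]
gripper_width: 0.484
grip_force: 41.0
```

Emit:
move_arm(deltas=[{"dx": 0, "dy": 0.004, "dz": 0, "rx": 0, "ry": 0, "rz": 0, "hand": 1}, {"dx": 0, "dy": 0.004, "dz": -0.02, "rx": 0, "ry": 0, "rz": 0, "hand": 1}, {"dx": 0, "dy": 0.004, "dz": -0.05, "rx": 0, "ry": 0, "rz": 0, "hand": 1}, {"dx": 0, "dy": 0.004, "dz": -0.075, "rx": 0, "ry": 0, "rz": 0, "hand": 1}, {"dx": 0, "dy": 0.004, "dz": -0.075, "rx": 0, "ry": 0, "rz": 0, "hand": 1}])

```text
clock: 5.98
position: [524.1, 216.8, 87.8]
tool_rot: [-179.7, 0.0, 100.8]
wrist_force: [0.5, -0.7, -0.9]
gripper_width: 0.487
grip_force: 41.0
```

```bash
python3 - <<'E'
from h import *
s=env.state();print(s['clock'],s['position'],s['tool_rot'],s['wrist_force'],s['grip_force'],s['gripper_width'])
im=snap('side','s4');t=snap('top','t4')
a=cv2.resize(im[130:210,270:370,::-1],None,fx=4,fy=4,interpolation=2);b=cv2.resize(t[150:230,165:265,::-1],None,fx=4,fy=4,interpolation=2)
cv2.imwrite('pics/c4.png',np.hstack([a,b]))
p=s['position'];print((proj('side',[p,p+[0,0,-45],[526,218,22]])-[270,130])*4)
print((proj('top',[p,p+[0,0,-45],[526,218,22]])-[165,150])*4+[400,0])
E
```

```text
5.975 [524.14831424 216.79986447  87.7588169 ] [-1.79676375e+02  1.62117097e-02  1.00772707e+02] [ 0.51123925 -0.65786309 -0.9267542 ] 41.015053933952004 0.4865770627232723
[[158.4  94.4]
 [159.6 149.2]
 [162.  172.8]]
[[533.6 181.2]
 [553.6 188.8]
 [560.  188.8]]
```

View pics/c4.png

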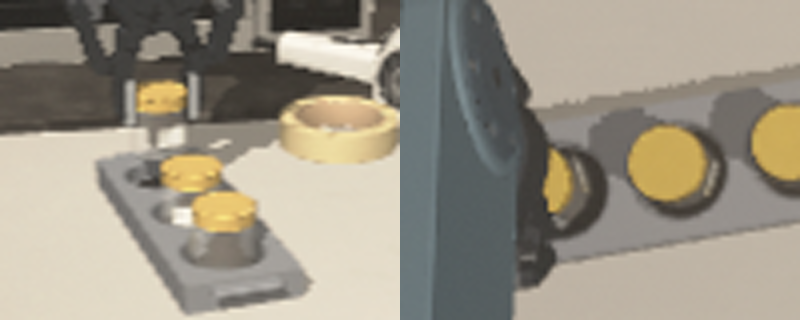

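The side view shows the jar centred between the fingers at (160,110), over the pocket at (150,178). In the top view the jar's body at (575,190) lies inside the pocket rim (right edge about 606). Lowering.

Emit:
move_arm(deltas=[{"dx": 0.001, "dy": 0, "dz": -0.01, "rx": 0, "ry": 0, "rz": 0, "hand": 1}, {"dx": 0.001, "dy": 0, "dz": -0.02, "rx": 0, "ry": 0, "rz": 0, "hand": 1}, {"dx": 0.001, "dy": 0, "dz": -0.03, "rx": 0, "ry": 0, "rz": 0, "hand": 1}, {"dx": 0.001, "dy": 0, "dz": -0.035, "rx": 0, "ry": 0, "rz": 0, "hand": 1}, {"dx": 0.001, "dy": 0, "dz": -0.036, "rx": 0, "ry": 0, "rz": 0, "hand": 1}])

```text
clock: 6.7
position: [526.7, 218.0, 53.7]
tool_rot: [-179.9, -0.0, 100.9]
wrist_force: [0.3, 0.8, -1.9]
gripper_width: 0.488
grip_force: 41.0
```

Emit:
move_arm(deltas=[{"dx": 0, "dy": 0, "dz": -0.001, "rx": 0, "ry": 0, "rz": 0, "hand": 1}, {"dx": 0, "dy": 0, "dz": -0.002, "rx": 0, "ry": 0, "rz": 0, "hand": 1}, {"dx": 0, "dy": 0, "dz": -0.002, "rx": 0, "ry": 0, "rz": 0, "hand": 1}, {"dx": 0, "dy": 0, "dz": -0.002, "rx": 0, "ry": 0, "rz": 0, "hand": 1}, {"dx": 0, "dy": 0, "dz": -0.002, "rx": 0, "ry": 0, "rz": 0, "hand": 1}])

```text
clock: 7.32
position: [527.3, 218.1, 52.6]
tool_rot: [180.0, 0.0, 100.9]
wrist_force: [-0.7, 0.2, 2.4]
gripper_width: 0.49
grip_force: 41.4
```

Emit:
move_arm(deltas=[{"dx": 0, "dy": 0, "dz": -0.001, "rx": 0, "ry": 0, "rz": 0, "hand": 1}, {"dx": 0, "dy": 0, "dz": -0.001, "rx": 0, "ry": 0, "rz": 0, "hand": 1}, {"dx": 0, "dy": 0, "dz": -0.001, "rx": 0, "ry": 0, "rz": 0, "hand": 1}, {"dx": 0, "dy": 0, "dz": -0.001, "rx": 0, "ry": 0, "rz": 0, "hand": 1}, {"dx": 0, "dy": 0, "dz": -0.001, "rx": 0, "ry": 0, "rz": 0, "hand": 1}])

```text
clock: 7.95
position: [527.4, 218.1, 52.6]
tool_rot: [180.0, 0.0, 100.9]
wrist_force: [-3.7, -1.0, 11.3]
gripper_width: 0.486
grip_force: 42.1
```

The upward force is 11 N and z has stopped falling, so the jar is seated. Opening gently, then rising.

Emit:
move_arm(deltas=[{"dx": 0, "dy": 0, "dz": 0.001, "rx": 0, "ry": 0, "rz": 0, "hand": 1}, {"dx": 0, "dy": 0, "dz": 0.001, "rx": 0, "ry": 0, "rz": 0, "hand": -0.1}, {"dx": 0, "dy": 0, "dz": 0.001, "rx": 0, "ry": 0, "rz": 0, "hand": -0.5}, {"dx": 0, "dy": 0, "dz": 0.001, "rx": 0, "ry": 0, "rz": 0, "hand": -1}, {"dx": 0, "dy": 0, "dz": 0.001, "rx": 0, "ry": 0, "rz": 0, "hand": -1}])

```text
clock: 8.57
position: [527.0, 218.0, 52.1]
tool_rot: [-180.0, 0.0, 100.9]
wrist_force: [-0.4, -0.4, 0.0]
gripper_width: 0.998
grip_force: 0.0
```

Emit:
move_arm(deltas=[{"dx": 0, "dy": 0, "dz": 0.005, "rx": 0, "ry": 0, "rz": 0, "hand": -1}, {"dx": 0, "dy": 0, "dz": 0.02, "rx": 0, "ry": 0, "rz": 0, "hand": -1}, {"dx": 0, "dy": 0, "dz": 0.05, "rx": 0, "ry": 0, "rz": 0, "hand": -1}, {"dx": 0, "dy": 0, "dz": 0.1, "rx": 0, "ry": 0, "rz": 0, "hand": -1}, {"dx": 0, "dy": 0, "dz": 0.15, "rx": 0, "ry": 0, "rz": 0, "hand": -1}])

```text
clock: 9.2
position: [526.9, 218.0, 204.8]
tool_rot: [180.0, 0.0, 100.9]
wrist_force: [0.1, -0.3, 0.0]
gripper_width: 1.002
grip_force: 0.0
```

Emit:
move_arm(deltas=[{"dx": -0.03, "dy": -0.03, "dz": 0, "rx": 0, "ry": 0, "rz": 0, "hand": -1}, {"dx": -0.06, "dy": -0.07, "dz": 0, "rx": 0, "ry": 0, "rz": 0, "hand": -1}, {"dx": -0.09, "dy": -0.11, "dz": 0, "rx": 0, "ry": 0, "rz": 0, "hand": -1}, {"dx": -0.12, "dy": -0.15, "dz": 0, "rx": 0, "ry": 0, "rz": 0, "hand": -1}, {"dx": -0.12, "dy": -0.17, "dz": 0, "rx": 0, "ry": 0, "rz": 0, "hand": -1}])

```text
clock: 9.82
position: [405.4, 46.9, 203.2]
tool_rot: [179.9, 0.0, 100.8]
wrist_force: [1.2, 0.3, 0.1]
gripper_width: 0.999
grip_force: 0.0
```

```bash
python3 - <<'E'
from h import *
im=snap('side','s5');t=snap('top','t5')
a=cv2.resize(im[130:210,270:370,::-1],None,fx=4,fy=4,interpolation=2);b=cv2.resize(t[150:230,175:275,::-1],None,fx=4,fy=4,interpolation=2)
cv2.imwrite('pics/c5.png',np.hstack([a,b]))
E
```

```text
(no output)
```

View pics/c5.png

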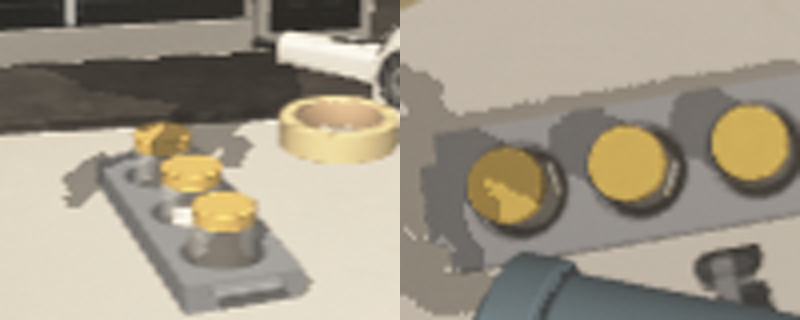

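All three jars stand upright in their pockets, with the moved jar's cap at (507,187) in the top crop and offset from its rim like the other two. The arm is clear.

```bash
python3 -c "
from station import env
print(env.job_done())"
```

```text
the job is handed in; nothing more can be done
None
```

The loose jar stands upright in the formerly empty pocket, the other two jars are still in theirs, and the job was handed in at about 10 s on the robot's clock.

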